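# Make up a staining kit and a rinsing kit in foam-lined trays

## Task

Make up the two kits from the stock standing to the right of the white gel reader. In the tray with one round and one square cut-out put the smallest of the three stock bottles (round) and the bench timer, display up (square); in the tray with two round cut-outs put the largest stock bottle in the wide one and the small empty glass beaker, mouth up, in the narrower one. Every piece sits flat on the floor of its cut-out; tip no bottle or beaker over, and leave the middle-sized stock bottle standing where it is.

Things in the scene. Friction and masses are not known exactly. Their poses are not given: they have to be found in the camera images.
- stain_tray: fixed foam-lined kit tray, white shell (staining kit) 184 x 114 mm, rim 25 mm high, a lip at each short end (200 mm over lips), dark foam, grey cut-out floors. Origin: centre of underside; x along the 184 mm side, z up. Round cut-out 64 mm wide at x = -46, y = 0, floor 8 mm over the bench; square cut-out 84 x 84 mm at x = +36, y = 0, floor 17 mm over the bench; foam top at 24 mm.
- rinse_tray: fixed foam-lined kit tray, white shell (rinsing kit) 184 x 114 mm, rim 25 mm high, a lip at each short end (200 mm over lips), dark foam, grey cut-out floors. Origin: centre of underside; x along the 184 mm side, z up. Wide round cut-out 80 mm at x = -38, y = 0; narrower round cut-out 68 mm at x = +44, y = 0; both floors 8 mm over the bench; foam top at 24 mm.
- small_bottle: loose clear reagent bottle with a screw cap, standing in the stock right of the gel reader; the smallest of its three bottles (red cap): body 48 mm in diameter, straight up to 50 mm; 90 mm high in all; cap 29 mm in diameter, from 74 to 90 mm above the underside; about 0.26 kg. Origin: centre of the underside; z up along its axis.
- middle_bottle: loose clear reagent bottle with a screw cap, standing in the stock right of the gel reader; the middle one of its three bottles (blue cap): body 56 mm in diameter, straight up to 59 mm; 105 mm high in all; cap 34 mm in diameter, from 86 to 105 mm above the underside; about 0.26 kg. Origin: centre of the underside; z up along its axis. Not part of either kit.
- large_bottle: loose clear reagent bottle with a screw cap, standing in the stock right of the gel reader; the largest of its three bottles (orange cap): body 61 mm in diameter, straight up to 68 mm; 118 mm high in all; cap 37 mm in diameter, from 97 to 118 mm above the underside; about 0.26 kg. Origin: centre of the underside; z up along its axis.
- beaker: loose empty glass beaker, straight walls, mouth up: 52 mm in outer diameter, 58 mm high, about 0.055 kg; grip it round the outside. Origin: centre of the underside; z up along its axis.
- bench_timer: loose white bench timer lying on its back, display up: 62 mm along its x, 66 mm along its y, 19 mm high (the edges to grip stand 16 mm high), about 0.06 kg. Origin: centre of the underside; z up. (Between the stock and one tray stands the white gel reader, 0.14 m high; the blue instrument right of the other tray is 0.18 m high: carry things over them.)

How it is judged (in metres and radians):
At the end, for the whole second after the job is handed in: Each of the four pieces in its own cut-out, upright (0.1 rad), within 12 mm (large bottle 13, timer 14) of the centre along tray x and y, underside within 4 mm of the floor, at rest and released; the middle bottle upright within 30 mm of its start (x of small_bottle in the frame of stain_tray between -0.058 and -0.034 m and y of small_bottle in the frame of stain_tray between -0.012 and 0.012 m and z of small_bottle in the frame of stain_tray between 0.004 and 0.012 m and angle between each of small_bottle, bench_timer, large_bottle, beaker, middle_bottle's own z axis and vertical below 0.1 rad and linear speed of each of small_bottle, bench_timer, large_bottle, beaker below 0.02 m/s and contact force between each of small_bottle, bench_timer, large_bottle, beaker and the fingers below 0.05 N and x of bench_timer in the frame of stain_tray between 0.022 and 0.05 m and y of bench_timer in the frame of stain_tray between -0.014 and 0.014 m and z of bench_timer in the frame of stain_tray between 0.013 and 0.021 m and x of large_bottle in the frame of rinse_tray between -0.051 and -0.025 m and y of large_bottle in the frame of rinse_tray between -0.013 and 0.013 m and z of large_bottle in the frame of rinse_tray between 0.004 and 0.012 m and x of beaker in the frame of rinse_tray between 0.032 and 0.056 m and y of beaker in the frame of rinse_tray between -0.012 and 0.012 m and z of beaker in the frame of rinse_tray between 0.004 and 0.012 m and distance of middle_bottle from where it was at the start of the episode below 0.03 m); the robot touches nothing.
It fails at once if a bottle or the beaker is tipped over (more than 0.7 rad) (angle between any of small_bottle, large_bottle, middle_bottle, beaker's own z axis and vertical above 0.7 rad).
It fails at once if the middle-sized bottle is moved more than 30 mm (distance of middle_bottle from where it was at the start of the episode above 0.03 m).
It also fails if it takes over 112 s, if anything falls off the work surface, if the arm or the gripper's body presses on something with over 40 N, if the wrist force passes 120 N, or if a joint passes its speed limit or range.

## Robot

A 6-joint arm with a two-finger parallel gripper is mounted at the origin on a cart in front of the work surface, level with it; the furniture and walls round the work are solid. World frame = base frame: x ahead of the robot, y to its left, z up, the work surface at z = 0. Lengths are in mm, angles in rad, forces in N, time in s.
With the tool pointing down it reaches from about 325 to 775 mm from the base axis. Payload 9.3 kg.
Tool frame: the origin (TCP) lies between the finger pads; the fingertips stand 19 mm ahead of it and the grasp point (between the pads) is the TCP; z points along the fingers, y is the line along which they close (so a half turn about z gives the same grasp; the last joint's range is limited). The gripper opens to 85 mm and grips with 20 to 120 N. Pads are 22 mm wide; open, the fingers measure 114 mm over their backs; the gripper's body (76 mm by 85 mm) begins 54 mm behind the grasp point. The pads swing forward as they close: fully open they stand 13 mm farther back than shut.
Start: joints at [-1.475, 0.259, 0.021, 1.334, 0, 1.418], TCP at [135.426, -533.063, 250.279] pointing down, gripper open.
Joint ranges: [-3.04, 3.04], [-0.91, 1.82], [-1.04, 1.36], [-1.92, 1.95], [-1.52, 1.45], [-3.14, 3.14]. Speed limits (rad/s): [2.22, 2.22, 2.79, 3.14, 3.14, 3.14].

## Interface

Orientations are given as a unit quaternion [w, x, y, z].
In Python, from rig import bot gives the robot as it stands. The module is installed in compiled form; this text tells all that it offers.
- The arm moves only by the tool apply_moves, never from a script. Its argument "rows" is a list of rows, each a list of 3 entries, a list of its own where there are three numbers: the opening, from 0 (shut) to 1 (fully open), then the shift along the tool's x, y, z in units of 0.025 m (1.0 is 0.025 m), then the turn, a rotation vector about the tool's x, y, z in units of 0.08 rad (1.0 is 0.08 rad). In form: [[claw, [tx, ty, tz], [wx, wy, wz]], ...]. A call has 1 to 5 rows; each row shifts and turns the commanded pose from where the row before left it, along the tool's axes as they then stand; what a row does not reach is not made up. A row lasts 1/8 s, in which the tool goes at most 62.5 mm and 10.7 degrees, less where a joint would pass 70% of its speed; a pose out of reach is approached as far as the arm can. A call with a number of a shift or a turn outside -1 to 1 is refused whole. A call with a gripper value outside its range is refused whole. The fingers move at their own pace and stop on an object; "grip_force" is the grip in N (left out, the last holds). Time passes only in rows, so rows that do not move let the fingers close. It gives the time, the measured TCP pose, the force, the opening and the grip force at its end, in the units of the state.
- bot.read_state(): the state, without advancing time (a new reading comes with each control period).
- bot.get_image(name): name is "scene" or "top"; returns a dict with "img" (480x640x3 uint8, blue, green, red), "K" (3x3 intrinsics, pixels), "R" (3x3) and "t" (3): a world point X has camera coordinates R X + t. Camera axes: x right, y down, z forward; pixel columns grow to the right and rows downward; lengths in mm; the calibration is good to about 2 mm. A picture is of the moment at which its call begins. There is no depth.
- bot.job_done(): hands the job in; it is judged then, once.
The state is a dict: "time_s": time; "joint_positions": joint angles; "dq": joint speeds; "joint_efforts": joint torques, N m; "eef_pos": TCP position; "ee_rot": TCP orientation; "ft_force": force on the tool from outside, world axes, zero at the start; "torque": the same for the moment, N m; "gripper_width": opening from 0.0 (shut) to 1.0 (fully open); "gripper_force": force on a finger pad.
Only numpy, scipy, OpenCV 4.12 (cv2) and the standard library are available. Lean on these libraries where they do the work, as an engineer would, in place of code of your own. Each camera call takes 0.05 s, during which the arm holds its last target. There are 200 camera calls.

## Working session

There is one attempt and no reset: what is moved stays moved. The work goes in short steps, Python scripts to look and compute and a tool call to move; the robot and the scene stay as the last step left them, time stands still between calls to the robot, and variables do not carry over. Pictures are saved under pics/ and viewed, at most 14 in all, crops included, and the job is handed in when it is done.

Besides the shell and the picture viewer there is one more tool, called after ">>>" as name(argument=value, ...), one argument or row to a line, values as JSON. apply_moves: Moves the arm, as the interface text tells. Shifts and turns lie within -1 to 1; 1 stands for 0.025 m of shift or 0.08 rad of turn. Its arguments: {"type":"object","properties":{"rows":{"type":"array"},"grip_force":{"type":"number"}},"required":["rows"]}

```bash
mkdir -p pics
python3 - <<'E'
from rig import bot
import cv2, numpy as np
s=bot.read_state(); print({k:np.round(v,3).tolist() for k,v in s.items()})
for n in ("scene","top"):
    d=bot.get_image(n); cv2.imwrite(f"pics/{n}0.png",d["img"]); print(n,d["K"],d["R"],d["t"])
    np.savez(f"{n}.npz",K=d["K"],R=d["R"],t=d["t"])
E
```

```text
{'time_s': 0.0, 'joint_positions': [-1.475, 0.259, 0.021, 1.334, 0.0, 1.418], 'dq': [0.001, 0.0, -0.001, 0.0, -0.0, -0.001], 'joint_efforts': [-0.0, -55.564, 34.453, 0.014, -0.0, 0.0], 'eef_pos': [135.413, -532.803, 249.656], 'ee_rot': [-0.001, 0.992, 0.124, 0.0], 'ft_force': [0.211, 0.886, -0.134], 'torque': [-0.007, 0.011, 0.017], 'gripper_force': 0.0, 'gripper_width': 0.997}
scene [[591.72832227   0.         325.69034415]
 [  0.         591.72832227 250.39030588]
 [  0.           0.           1.        ]] [[-0.57677251 -0.81658079 -0.02300602]
 [-0.4511222   0.34186548 -0.82438871]
 [ 0.68104495 -0.46510623 -0.56555634]] [ 364.21118882  278.90237417 1322.99449682]
top [[533.46843757   0.         322.64449288]
 [  0.         533.46843757 236.27734512]
 [  0.           0.           1.        ]] [[ 1.76783631e-02 -9.99835492e-01  4.05751965e-03]
 [-9.83656571e-01 -1.81192863e-02 -1.79140842e-01]
 [ 1.79184891e-01 -8.24289011e-04 -9.83815072e-01]] [  24.09168296  570.54463978 1203.72651428]
```

View pics/top0.png

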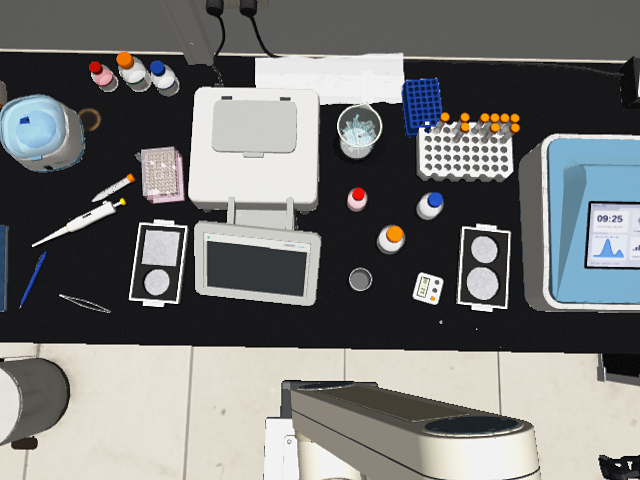

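View pics/scene0.png

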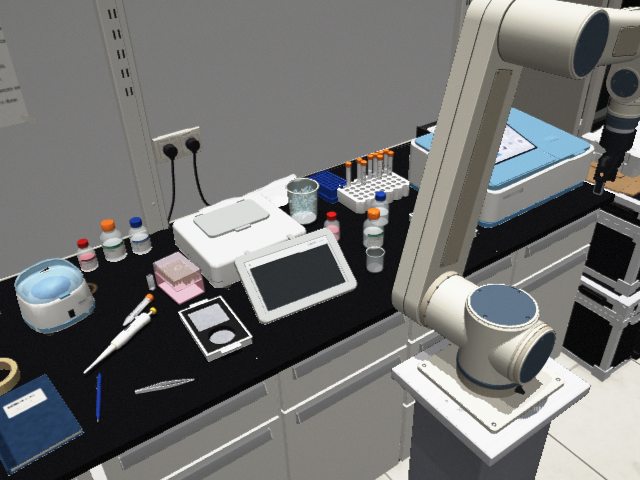

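```bash
cat > h.py <<'E'
import cv2, numpy as np
cams={n:dict(np.load(f"{n}.npz")) for n in ("top","scene")}
def ray(n,px,z):
    c=cams[n]; C=-c["R"].T@c["t"]
    d=c["R"].T@np.linalg.solve(c["K"],[px[0],px[1],1.]); return (C+d*(z-C[2])/d[2])[:2]
def blobs(mask,roi,amin):
    x0,y0,x1,y1=roi; m=np.ascontiguousarray(mask[y0:y1,x0:x1].astype(np.uint8))
    n,l,st,ce=cv2.connectedComponentsWithStats(m)
    return [(ce[i]+[x0,y0],st[i][2:].tolist(),np.uint8(l==i)) for i in range(1,n) if st[i][4]>=amin]
E
python3 - <<'E'
from h import *
im=cv2.imread("pics/top0.png"); hsv=cv2.cvtColor(im,cv2.COLOR_BGR2HSV); H,S,V=cv2.split(hsv)
cap={"small":((H<8)|(H>172),(335,180,380,220),82),"large":((H>8)&(H<22),(370,220,415,260),107.5),"middle":((H>100)&(H<125),(412,187,450,225),95.5)}
for n,(m,r,z) in cap.items():
    for c,wh,_ in blobs(m&(S>150)&(V>80),r,25): print(n,c.round(1),wh,ray("top",c,z).round(1))
for n,r in (("stain",(125,215,195,308)),("rinse",(452,220,518,312))):
    for c,wh,l in blobs(V>90,r,100): print(n,c.round(1),wh,l.sum(),ray("top",c,16).round(1),ray("top",c,20.5).round(1),ray("top",c,25).round(1))
    for c,wh,l in blobs(V>90,r,100):
        k=cv2.findContours(l,0,2)[0][0]; q=cv2.boxPoints(cv2.minAreaRect(k))+r[:2]; print([ray("top",p,25).round(0).tolist() for p in q])
for c,wh,l in blobs(V>90,(408,265,448,310),60):
    k=cv2.findContours(l,0,2)[0][0]; q=cv2.boxPoints(cv2.minAreaRect(k))+[408,265]; p=np.array([ray("top",a,16) for a in q]);print("timer",c,wh,p.round(1).tolist(),p.mean(0).round(1),"c",ray("top",c,16))
for c,wh,l in blobs(V>45,(342,262,378,298),60): print("beaker",c.round(1),wh,ray("top",c,58).round(1),ray("top",c,0).round(1))
big=np.vstack([np.hstack([cv2.resize(im[y:y+60,x:x+80],(400,300),interpolation=cv2.INTER_NEAREST) for x,y in r]) for r in (((320,250),(390,255)),((120,230),(445,230)))])
cv2.imwrite("pics/crop.png",big)
E
```

```text
small [358.2 193.3] [12, 13, 123] [667.8 -46.5]
large [394.4 233.5] [16, 17, 211] [ 569.1 -126.8]
middle [435.2 198.9] [15, 15, 167] [ 654.2 -223. ]
stain [159.3 263.4] [59, 88, 948] 948 [503.2 424.4] [502.7 423. ] [502.1 421.6]
stain [160.5 247.5] [39, 38, 1209] 1209 [541.7 424.4] [541. 423.] [540.3 421.6]
stain [156.7 281.7] [26, 27, 529] 529 [459.4 427.5] [459.  426.1] [458.6 424.7]
[[407.0, 489.0], [617.0, 480.0], [604.0, 357.0], [395.0, 370.0]]
[[501.0, 465.0], [588.0, 462.0], [580.0, 378.0], [493.0, 382.0]]
[[456.0, 467.0], [502.0, 426.0], [462.0, 383.0], [417.0, 424.0]]
rinse [483.3 268. ] [55, 89, 936] 936 [ 506.3 -352.2] [ 505.7 -350.8] [ 505.2 -349.5]
rinse [483.8 249.1] [27, 27, 573] 573 [ 552.2 -355. ] [ 551.4 -353.6] [ 550.7 -352.2]
rinse [482.  282.9] [32, 33, 833] 833 [ 470.4 -347.8] [ 470.  -346.5] [ 469.5 -345.1]
[[407.0, -280.0], [616.0, -299.0], [611.0, -423.0], [402.0, -401.0]]
[[582.0, -323.0], [583.0, -385.0], [520.0, -383.0], [519.0, -321.0]]
[[507.0, -311.0], [508.0, -385.0], [432.0, -381.0], [431.0, -308.0]]
timer [427.60845839 288.21282401] [32, 33, 733] [[430.9, -177.9], [496.4, -196.5], [480.4, -258.5], [415.2, -239.4]] [ 455.7 -218.1] c [ 455.4478444  -217.66535941]
beaker [360.1 278.8] [24, 24, 460] [470.6 -53.9] [476.6 -58.1]
```

View pics/crop.png

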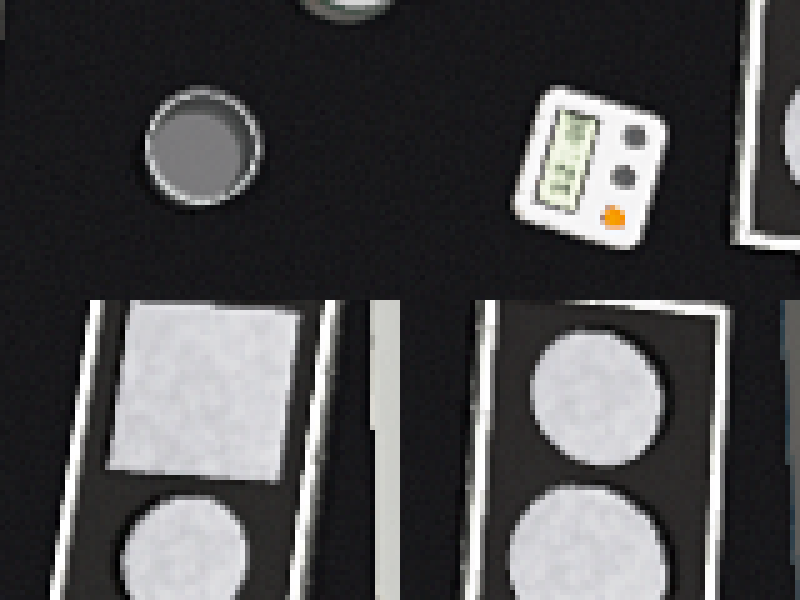

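```bash
cat >> h.py <<'E'
from scipy.spatial.transform import Rotation
def go(*targets):
    """from the present pose: row counts and tool-axis shifts/turn per row to each (x,y,z,psi) in turn"""
    from rig import bot
    s=bot.read_state(); q=s["ee_rot"]; R=Rotation.from_quat([q[1],q[2],q[3],q[0]]).as_matrix()
    p=np.array(s["eef_pos"]); psi=np.arctan2(R[1,0],R[0,0])
    print("t",round(s["time_s"],1),"p",p.round(1),"psi",round(psi,3),"tilt",np.round(R[:2,2],3),"F",np.round(s["ft_force"],1),"w",round(s["gripper_width"],3),"gf",round(s["gripper_force"],1),"q",np.round(s["joint_positions"],2))
    for t in targets:
        if len(t)>3:
            w=-(t[3]-psi)/.08; n=max(1,int(np.ceil(abs(w)-1e-3))); print(f"  turn {n} x wz={w/n:.2f}"); psi=t[3]
        d=np.array(t[:3])-p; c,s_=np.cos(psi),np.sin(psi)
        u=np.array([c*d[0]+s_*d[1], s_*d[0]-c*d[1], -d[2]])/25; n=max(1,int(np.ceil(abs(u).max()-1e-3)))
        print("  shift",n,"x",(u/n).round(2).tolist()); p=np.array(t[:3],float)
E
python3 - <<'E'
from h import *
im=cv2.imread("pics/scene0.png"); hsv=cv2.cvtColor(im,cv2.COLOR_BGR2HSV); H,S,V=cv2.split(hsv)
cap={"small":((H<8)|(H>172),(320,205,345,228),82),"large":((H>8)&(H<22),(362,203,388,226),107.5),"middle":((H>100)&(H<125),(372,188,392,204),95.5)}
for n,(m,r,z) in cap.items():
    for c,wh,_ in blobs(m&(S>130)&(V>60),r,25): print(n,c.round(1),wh,ray("scene",c,z).round(1))
go((569,-127,250,-0.09),(569,-127,150),(569,-127,108))
E
```

```text
small [331.1 215.2] [11, 10, 82] [664.6 -45.4]
large [373.  213.3] [13, 12, 134] [ 565.4 -123.3]
middle [380.3 195.6] [10, 10, 86] [ 649.  -220.1]
t 0.1 p [ 135.4 -532.8  249.7] psi 0.249 tilt [-0.     0.001] F [ 0.5  0.3 -0.6] w 0.998 gf 0.0 q [-1.47  0.26  0.02  1.33  0.    1.42]
  turn 5 x wz=0.85
  shift 18 x [0.88, -0.98, -0.0]
  shift 4 x [0.0, -0.0, 1.0]
  shift 2 x [0.0, -0.0, 0.84]
```

>>> apply_moves(
  rows=[
    [1,[0,0,0],[0,0,0.85]],
    [1,[0,0,0],[0,0,0.85]],
    [1,[0,0,0],[0,0,0.85]],
    [1,[0,0,0],[0,0,0.85]],
    [1,[0,0,0],[0,0,0.85]],
  ],
  grip_force=50,
)

```text
time_s: 0.72
eef_pos: [135.4, -532.9, 249.9]
ee_rot: [-0.0, 0.999, -0.047, -0.0]
ft_force: [0.1, 0.0, -0.7]
gripper_width: 1.005
gripper_force: 0.0
```

>>> apply_moves(
  rows=[
    [1,[0.88,-0.98,0],[0,0,0]],
    [1,[0.88,-0.98,0],[0,0,0]],
    [1,[0.88,-0.98,0],[0,0,0]],
    [1,[0.88,-0.98,0],[0,0,0]],
    [1,[0.88,-0.98,0],[0,0,0]],
  ],
)

```text
time_s: 1.35
eef_pos: [256.8, -420.2, 250.0]
ee_rot: [-0.0, 0.999, -0.046, -0.0]
ft_force: [0.6, -0.6, 0.2]
gripper_width: 1.002
gripper_force: 0.0
```

>>> apply_moves(
  rows=[
    [1,[0.88,-0.98,0],[0,0,0]],
    [1,[0.88,-0.98,0],[0,0,0]],
    [1,[0.88,-0.98,0],[0,0,0]],
    [1,[0.88,-0.98,0],[0,0,0]],
    [1,[0.88,-0.98,0],[0,0,0]],
  ],
)

```text
time_s: 1.98
eef_pos: [377.4, -308.2, 250.0]
ee_rot: [-0.0, 0.999, -0.046, -0.0]
ft_force: [0.4, -1.1, 0.1]
gripper_width: 0.995
gripper_force: 0.0
```

>>> apply_moves(
  rows=[
    [1,[0.88,-0.98,0],[0,0,0]],
    [1,[0.88,-0.98,0],[0,0,0]],
    [1,[0.88,-0.98,0],[0,0,0]],
    [1,[0.88,-0.98,0],[0,0,0]],
    [1,[0.88,-0.98,0],[0,0,0]],
  ],
)

```text
time_s: 2.6
eef_pos: [498.1, -196.2, 250.0]
ee_rot: [-0.0, 0.999, -0.046, -0.0]
ft_force: [0.3, 0.1, 0.3]
gripper_width: 1.002
gripper_force: 0.0
```

>>> apply_moves(
  rows=[
    [1,[0.88,-0.98,0],[0,0,0]],
    [1,[0.88,-0.98,0],[0,0,0]],
    [1,[0.88,-0.98,0],[0,0,0]],
    [1,[0,0,0],[0,0,0]],
  ],
)

```text
time_s: 3.1
eef_pos: [570.9, -128.6, 249.4]
ee_rot: [-0.0, 0.999, -0.044, -0.001]
ft_force: [-0.2, -0.1, -0.4]
gripper_width: 0.996
gripper_force: 0.0
```

```bash
python3 -c "
from h import *
go((567.5,-125.5,250,-0.09),(567.5,-125.5,108))"
```

```text
t 3.1 p [ 570.9 -128.6  249.4] psi -0.089 tilt [-0.001  0.001] F [-0.2 -0.1 -0.4] w 0.996 gf 0.0 q [-0.36  0.32  0.11  1.36  0.    2.87]
  turn 1 x wz=0.02
  shift 1 x [-0.15, -0.11, -0.02]
  shift 6 x [0.0, -0.0, 0.95]
```

>>> apply_moves(
  rows=[
    [1,[-0.15,-0.11,0.95],[0,0,0]],
    [1,[0,0,0.95],[0,0,0]],
    [1,[0,0,0.95],[0,0,0]],
    [1,[0,0,0.95],[0,0,0]],
    [1,[0,0,0.95],[0,0,0]],
  ],
)

```text
time_s: 3.72
eef_pos: [565.7, -127.5, 130.7]
ee_rot: [0.0, 0.999, -0.046, -0.0]
ft_force: [-0.2, 0.4, -0.3]
gripper_width: 0.997
gripper_force: 0.0
```

>>> apply_moves(
  rows=[
    [1,[0,0,0.9],[0,0,0]],
    [0.3,[0,0,0],[0,0,0]],
    [0.3,[0,0,0],[0,0,0]],
    [0.3,[0,0,0],[0,0,0]],
    [0.3,[0,0,0],[0,0,0]],
  ],
)

```text
time_s: 4.35
eef_pos: [567.0, -126.7, 110.5]
ee_rot: [-0.0, 0.999, -0.045, 0.001]
ft_force: [0.0, 3.1, 6.2]
gripper_width: 0.448
gripper_force: 47.9
```

>>> apply_moves(
  rows=[
    [0.2,[0,0,0],[0,0,0]],
    [0.2,[0,0,0],[0,0,0]],
    [0.2,[0,0,-0.2],[0,0,0]],
    [0.2,[0,0,-0.4],[0,0,0]],
    [0.2,[0,0,0],[0,0,0]],
  ],
)

```text
time_s: 4.97
eef_pos: [566.9, -127.2, 125.1]
ee_rot: [0.0, 0.999, -0.046, 0.001]
ft_force: [-0.0, 0.1, -2.6]
gripper_width: 0.445
gripper_force: 46.9
```

```bash
python3 -c "
from h import *
from rig import bot
for n in ('scene','top'): cv2.imwrite('pics/%s1.png'%n,bot.get_image(n)['img'])
a=cv2.imread('pics/scene1.png')[170:290,280:440];cv2.imwrite('pics/s1c.png',cv2.resize(a,None,fx=4,fy=4))
go((567.5,-125.5,180))"
```

```text
t 5.1 p [ 566.5 -127.   124.1] psi -0.091 tilt [ 0. -0.] F [-0.7 -0.3 -2.4] w 0.449 gf 46.9 q [-0.36  0.37 -0.14  1.06 -0.    2.87]
  shift 3 x [0.01, -0.02, -0.74]
```

View pics/s1c.png

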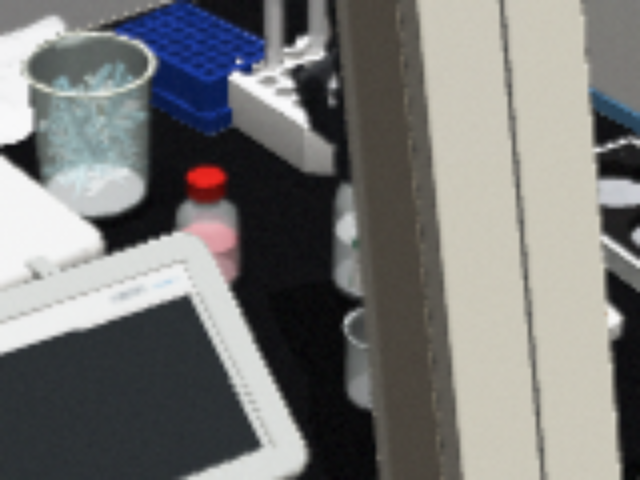

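```bash
python3 -c "
from h import *
go((566.5,-127,174),(469.5,-348,174),(469.5,-348,119))"
```

```text
t 5.1 p [ 566.5 -127.   124.1] psi -0.091 tilt [ 0. -0.] F [-0.7 -0.3 -2.4] w 0.449 gf 46.9 q [-0.36  0.37 -0.14  1.06 -0.    2.87]
  shift 2 x [0.0, 0.0, -1.0]
  shift 10 x [-0.31, 0.92, -0.0]
  shift 3 x [0.0, -0.0, 0.73]
```

>>> apply_moves(
  rows=[
    [0.2,[0,0,-0.7],[0,0,0]],
    [0.2,[0,0,-0.7],[0,0,0]],
    [0.2,[0,0,-0.6],[0,0,0]],
    [0.2,[-0.1,0.3,0],[0,0,0]],
    [0.2,[-0.21,0.62,0],[0,0,0]],
  ],
)

```text
time_s: 5.7
eef_pos: [556.1, -149.4, 173.4]
ee_rot: [-0.0, 0.999, -0.045, -0.0]
ft_force: [0.5, 0.4, -2.6]
gripper_width: 0.448
gripper_force: 47.2
```

>>> apply_moves(
  rows=[
    [0.2,[-0.31,0.92,0],[0,0,0]],
    [0.2,[-0.31,0.92,0],[0,0,0]],
    [0.2,[-0.31,0.92,0],[0,0,0]],
    [0.2,[-0.31,0.92,0],[0,0,0]],
    [0.2,[-0.31,0.92,0],[0,0,0]],
  ],
)

```text
time_s: 6.32
eef_pos: [506.2, -261.5, 173.1]
ee_rot: [-0.0, 0.999, -0.046, -0.001]
ft_force: [-0.5, -0.3, -2.5]
gripper_width: 0.445
gripper_force: 47.2
```

>>> apply_moves(
  rows=[
    [0.2,[-0.31,0.92,0],[0,0,0]],
    [0.2,[-0.31,0.92,0],[0,0,0]],
    [0.2,[-0.31,0.92,0],[0,0,0]],
    [0.2,[-0.21,0.62,0],[0,0,0]],
    [0.2,[-0.1,0.3,0],[0,0,0]],
  ],
)

```text
time_s: 6.95
eef_pos: [467.5, -349.8, 173.5]
ee_rot: [-0.0, 0.999, -0.046, -0.0]
ft_force: [0.1, 0.7, -2.7]
gripper_width: 0.444
gripper_force: 47.2
```

>>> apply_moves(
  rows=[
    [0.2,[0,0,0],[0,0,0]],
    [0.2,[0,0,0],[0,0,0]],
  ],
)

```text
time_s: 7.2
eef_pos: [468.5, -348.3, 174.0]
ee_rot: [-0.0, 0.999, -0.045, -0.0]
ft_force: [0.5, 0.1, -3.4]
gripper_width: 0.449
gripper_force: 47.2
```

```bash
python3 -c "
from h import *
from rig import bot
im=bot.get_image('top')['img'];cv2.imwrite('pics/t2c.png',cv2.resize(im[200:320,400:560],None,fx=4,fy=4))
cv2.imwrite('pics/top2.png',im)
go((469.5,-348,119))"
```

```text
t 7.2 p [ 468.6 -348.3  174.1] psi -0.09 tilt [0. 0.] F [ 0.6  0.2 -3.2] w 0.443 gf 47.2 q [-0.78  0.35 -0.05  1.18  0.    2.45]
  shift 3 x [0.01, -0.0, 0.73]
```

View pics/t2c.png

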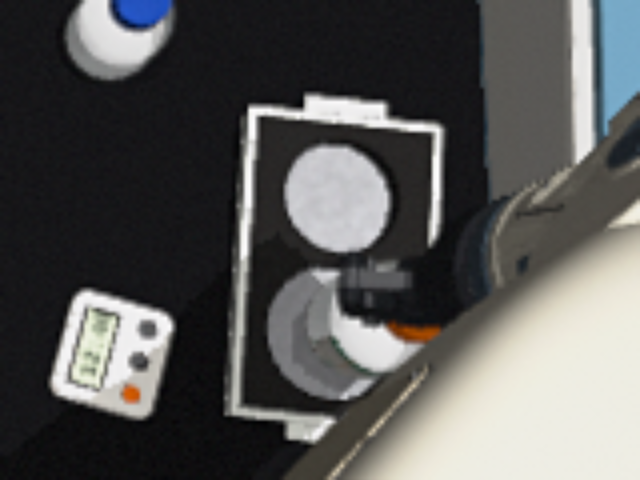

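>>> apply_moves(
  rows=[
    [0.2,[0.03,0,0.5],[0,0,0]],
    [0.2,[0,0,0.5],[0,0,0]],
    [0.2,[0,0,0.5],[0,0,0]],
    [0.2,[0,0,0.4],[0,0,0]],
    [0.2,[0,0,0.2],[0,0,0]],
  ],
)

```text
time_s: 7.88
eef_pos: [468.9, -348.8, 120.6]
ee_rot: [-0.0, 0.999, -0.046, -0.0]
ft_force: [0.4, -0.4, -2.6]
gripper_width: 0.449
gripper_force: 47.2
```

>>> apply_moves(
  rows=[
    [0.2,[0,0,0.08],[0,0,0]],
    [0.2,[0,0,0],[0,0,0]],
  ],
)

```text
time_s: 8.12
eef_pos: [469.1, -349.1, 119.7]
ee_rot: [0.0, 0.999, -0.046, 0.0]
ft_force: [-0.1, 0.8, -2.6]
gripper_width: 0.443
gripper_force: 47.2
```

Not touching yet; creep down.

>>> apply_moves(
  rows=[
    [0.2,[0,0,0.06],[0,0,0]],
    [0.2,[0,0,0],[0,0,0]],
  ],
)

```text
time_s: 8.38
eef_pos: [469.4, -349.1, 118.6]
ee_rot: [0.0, 0.999, -0.046, 0.0]
ft_force: [-0.0, 0.0, 0.2]
gripper_width: 0.444
gripper_force: 48.0
```

>>> apply_moves(
  rows=[
    [0.2,[0,0,0.06],[0,0,0]],
    [0.2,[0,0,0],[0,0,0]],
  ],
)

```text
time_s: 8.62
eef_pos: [469.7, -349.1, 118.3]
ee_rot: [0.001, 0.999, -0.045, 0.001]
ft_force: [-0.6, 3.9, 12.7]
gripper_width: 0.447
gripper_force: 51.1
```

>>> apply_moves(
  rows=[
    [0.8,[0,0,0],[0,0,0]],
    [0.8,[0,0,0],[0,0,0]],
    [0.8,[0,0,0],[0,0,0]],
    [0.8,[0,0,-0.5],[0,0,0]],
    [0.9,[0,0,-1],[0,0,0]],
  ],
)

```text
time_s: 9.25
eef_pos: [468.8, -348.7, 154.3]
ee_rot: [-0.001, 0.999, -0.046, -0.001]
ft_force: [0.0, -0.3, 0.0]
gripper_width: 0.899
gripper_force: 0.0
```

>>> apply_moves(
  rows=[
    [1,[0,0,-1],[0,0,0]],
    [1,[0,0,-1],[0,0,0]],
  ],
)

```text
time_s: 9.5
eef_pos: [469.1, -349.0, 205.7]
ee_rot: [0.0, 0.999, -0.046, 0.0]
ft_force: [0.1, 0.0, 0.2]
gripper_width: 0.996
gripper_force: 0.0
```

```bash
python3 -c "
from h import *
go((470.6,-54.5,205,-0.09),(470.6,-54.5,34))"
```

```text
t 9.5 p [ 469.1 -349.   205.7] psi -0.091 tilt [ 0.001 -0.001] F [0.1 0.  0.2] w 0.996 gf 0.0 q [-0.78  0.33  0.01  1.25 -0.    2.45]
  turn 1 x wz=-0.01
  shift 12 x [-0.08, -0.98, 0.0]
  shift 7 x [0.0, -0.0, 0.98]
```

>>> apply_moves(
  rows=[
    [1,[-0.08,-0.98,0],[0,0,0]],
    [1,[-0.08,-0.98,0],[0,0,0]],
    [1,[-0.08,-0.98,0],[0,0,0]],
    [1,[-0.08,-0.98,0],[0,0,0]],
    [1,[-0.08,-0.98,0],[0,0,0]],
  ],
  grip_force=25,
)

```text
time_s: 10.12
eef_pos: [470.1, -223.9, 203.8]
ee_rot: [-0.0, 0.999, -0.045, -0.0]
ft_force: [-0.0, -0.6, -0.1]
gripper_width: 1.002
gripper_force: 0.0
```

>>> apply_moves(
  rows=[
    [1,[-0.08,-0.98,0],[0,0,0]],
    [1,[-0.08,-0.98,0],[0,0,0]],
    [1,[-0.08,-0.98,0],[0,0,0]],
    [1,[-0.08,-0.98,0],[0,0,0]],
    [1,[-0.08,-0.98,0],[0,0,0]],
  ],
)

```text
time_s: 10.75
eef_pos: [471.1, -101.2, 203.8]
ee_rot: [-0.0, 0.999, -0.045, -0.0]
ft_force: [0.5, -0.7, 0.8]
gripper_width: 0.998
gripper_force: 0.0
```

>>> apply_moves(
  rows=[
    [1,[-0.08,-0.98,0],[0,0,0]],
    [1,[-0.08,-0.98,0],[0,0,0]],
    [1,[0,0,1],[0,0,0]],
    [1,[0,0,1],[0,0,0]],
    [1,[0,0,0],[0,0,0]],
  ],
)

```text
time_s: 11.38
eef_pos: [470.6, -52.7, 152.7]
ee_rot: [-0.0, 0.999, -0.045, -0.002]
ft_force: [-0.4, 0.2, 0.4]
gripper_width: 1.002
gripper_force: 0.0
```

```bash
python3 -c "
from h import *
from rig import bot
im=bot.get_image('top')['img'];cv2.imwrite('pics/t3c.png',cv2.resize(im[180:320,320:540],None,fx=3.6,fy=3.6))
go((470.6,-54.5,155,-0.09),(470.6,-54.5,40))"
```

```text
t 11.4 p [471.3 -53.1 153.9] psi -0.091 tilt [-0.001  0.   ] F [ 0.7  0.3 -0.1] w 1.0 gf 0.0 q [-0.29  0.18 -0.33  1.06  0.    2.94]
  turn 1 x wz=-0.01
  shift 1 x [-0.02, 0.06, -0.04]
  shift 5 x [0.0, -0.0, 0.92]
```

View pics/t3c.png

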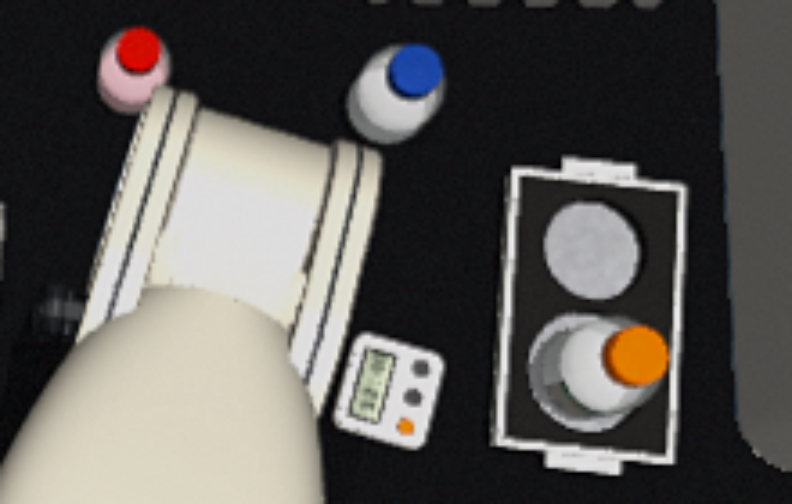

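>>> apply_moves(
  rows=[
    [1,[-0.02,0.06,0.9],[0,0,0]],
    [1,[0,0,0.9],[0,0,0]],
    [1,[0,0,0.9],[0,0,0]],
    [1,[0,0,0.9],[0,0,0]],
    [1,[0,0,0.9],[0,0,0]],
  ],
)

```text
time_s: 12.05
eef_pos: [472.1, -55.4, 42.1]
ee_rot: [0.0, 0.999, -0.046, 0.001]
ft_force: [-0.5, 0.7, 0.0]
gripper_width: 1.001
gripper_force: 0.0
```

>>> apply_moves(
  rows=[
    [0.5,[0,0,0],[0,0,0]],
    [0.5,[0,0,0],[0,0,0]],
    [0.4,[0,0,0],[0,0,0]],
    [0.4,[0,0,0],[0,0,0]],
  ],
)

```text
time_s: 12.55
eef_pos: [472.2, -55.5, 42.8]
ee_rot: [0.0, 0.999, -0.045, 0.001]
ft_force: [-0.5, 1.4, 8.5]
gripper_width: 0.588
gripper_force: 26.0
```

>>> apply_moves(
  rows=[
    [0.4,[0,0,-0.3],[0,0,0]],
    [0.4,[0,0,-0.8],[0,0,0]],
    [0.4,[0,0,-0.8],[0,0,0]],
    [0.4,[0,0,-0.6],[0,0,0]],
    [0.4,[0,0,0],[0,0,0]],
  ],
)

```text
time_s: 13.18
eef_pos: [472.0, -55.7, 105.4]
ee_rot: [0.0, 0.999, -0.046, 0.001]
ft_force: [-0.6, -0.7, -0.8]
gripper_width: 0.591
gripper_force: 26.3
```

```bash
python3 -c "
from h import *
go((551.5,-355,105),(551.5,-355,50))"
```

```text
t 13.2 p [472.  -55.7 105.4] psi -0.091 tilt [ 0.002 -0.001] F [-0.6 -0.7 -0.8] w 0.591 gf 26.3 q [-0.29  0.22 -0.42  0.93 -0.    2.94]
  shift 12 x [0.35, 0.97, 0.0]
  shift 3 x [0.0, -0.0, 0.73]
```

>>> apply_moves(
  rows=[
    [0.4,[0.18,0.5,0],[0,0,0]],
    [0.4,[0.35,0.97,0],[0,0,0]],
    [0.4,[0.35,0.97,0],[0,0,0]],
    [0.4,[0.35,0.97,0],[0,0,0]],
    [0.4,[0.35,0.97,0],[0,0,0]],
  ],
)

```text
time_s: 13.8
eef_pos: [500.6, -169.7, 103.1]
ee_rot: [-0.0, 0.999, -0.046, -0.001]
ft_force: [-0.6, -0.5, -0.7]
gripper_width: 0.59
gripper_force: 26.3
```

>>> apply_moves(
  rows=[
    [0.4,[0.35,0.97,0],[0,0,0]],
    [0.4,[0.35,0.97,0],[0,0,0]],
    [0.4,[0.35,0.97,0],[0,0,0]],
    [0.4,[0.35,0.97,0],[0,0,0]],
    [0.4,[0.35,0.97,0],[0,0,0]],
  ],
)

```text
time_s: 14.42
eef_pos: [533.4, -294.5, 103.7]
ee_rot: [-0.0, 0.999, -0.046, -0.0]
ft_force: [0.4, 0.6, -1.0]
gripper_width: 0.59
gripper_force: 26.3
```

>>> apply_moves(
  rows=[
    [0.4,[0.35,0.97,0],[0,0,0]],
    [0.4,[0.35,0.97,0],[0,0,0]],
    [0.4,[0.17,0.47,0],[0,0,0]],
    [0.4,[0,0,0],[0,0,0]],
  ],
)

```text
time_s: 14.92
eef_pos: [549.2, -355.5, 103.5]
ee_rot: [-0.0, 0.999, -0.046, -0.0]
ft_force: [-0.2, 0.8, -0.7]
gripper_width: 0.59
gripper_force: 26.3
```

```bash
python3 -c "
from h import *
go((551.5,-355,105),(551.5,-355,51.5))"
```

```text
t 14.9 p [ 549.2 -355.5  103.5] psi -0.092 tilt [-0.001  0.001] F [-0.2  0.8 -0.7] w 0.59 gf 26.3 q [-0.7   0.5   0.02  1.09  0.    2.53]
  shift 1 x [0.09, -0.03, -0.06]
  shift 3 x [0.0, -0.0, 0.71]
```

>>> apply_moves(
  rows=[
    [0.4,[0.08,0,0.5],[0,0,0]],
    [0.4,[0,0,0.5],[0,0,0]],
    [0.4,[0,0,0.5],[0,0,0]],
    [0.4,[0,0,0.4],[0,0,0]],
    [0.4,[0,0,0.1],[0,0,0]],
  ],
)

```text
time_s: 15.55
eef_pos: [551.1, -354.6, 53.0]
ee_rot: [-0.0, 0.999, -0.046, -0.001]
ft_force: [-0.2, -0.1, -0.5]
gripper_width: 0.592
gripper_force: 26.3
```

>>> apply_moves(
  rows=[
    [0.4,[0,0,0.06],[0,0,0]],
    [0.4,[0,0,0],[0,0,0]],
  ],
)

```text
time_s: 15.8
eef_pos: [551.5, -355.1, 52.8]
ee_rot: [0.0, 0.999, -0.046, 0.0]
ft_force: [0.4, 0.1, -0.5]
gripper_width: 0.591
gripper_force: 26.3
```

>>> apply_moves(
  rows=[
    [0.4,[0,0,0.06],[0,0,0]],
    [0.4,[0,0,0],[0,0,0]],
  ],
)

```text
time_s: 16.05
eef_pos: [551.4, -355.0, 51.1]
ee_rot: [0.0, 0.999, -0.046, 0.0]
ft_force: [-1.0, -0.4, -1.6]
gripper_width: 0.586
gripper_force: 26.3
```

>>> apply_moves(
  rows=[
    [0.4,[0,0,0.04],[0,0,0]],
    [0.4,[0,0,0],[0,0,0]],
  ],
)

```text
time_s: 16.3
eef_pos: [551.6, -355.0, 50.9]
ee_rot: [0.0, 0.999, -0.046, 0.0]
ft_force: [-1.7, 1.8, 6.2]
gripper_width: 0.589
gripper_force: 26.6
```

>>> apply_moves(
  rows=[
    [0.75,[0,0,0],[0,0,0]],
    [0.75,[0,0,0],[0,0,0]],
    [0.8,[0,0,-0.5],[0,0,0]],
    [0.8,[0,0,-1],[0,0,0]],
    [0.8,[0,0,-1],[0,0,0]],
  ],
  grip_force=50,
)

```text
time_s: 16.92
eef_pos: [551.4, -355.0, 113.9]
ee_rot: [0.0, 0.999, -0.046, 0.0]
ft_force: [-0.6, -0.4, -0.2]
gripper_width: 0.799
gripper_force: 0.0
```

>>> apply_moves(
  rows=[
    [1,[0,0,-1],[0,0,0]],
    [1,[0,0,-1],[0,0,0]],
    [1,[0,0,-1],[0,0,0]],
    [1,[0,0,-0.8],[0,0,0]],
    [1,[0,0,0],[0,0,0]],
  ],
)

```text
time_s: 17.55
eef_pos: [551.9, -355.4, 209.7]
ee_rot: [0.001, 0.999, -0.046, 0.001]
ft_force: [-0.2, 0.5, -0.7]
gripper_width: 0.999
gripper_force: 0.0
```

```bash
python3 -c "
from h import *
go((666.5,-46,185,1.2),(666.5,-46,43))"
```

```text
t 17.6 p [ 551.9 -355.4  209.7] psi -0.091 tilt [ 0.003 -0.002] F [-0.2  0.5 -0.7] w 0.999 gf 0.0 q [-0.7   0.45  0.21  1.33  0.    2.53]
  turn 17 x wz=-0.95
  shift 14 x [0.94, -0.02, 0.07]
  shift 6 x [0.0, 0.0, 0.95]
```

>>> apply_moves(
  rows=[
    [1,[0,0,0],[0,0,-0.95]],
    [1,[0,0,0],[0,0,-0.95]],
    [1,[0,0,0],[0,0,-0.95]],
    [1,[0,0,0],[0,0,-0.95]],
    [1,[0,0,0],[0,0,-0.95]],
  ],
)

```text
time_s: 18.18
eef_pos: [551.1, -354.7, 206.6]
ee_rot: [-0.001, 0.989, 0.145, -0.0]
ft_force: [-1.3, 0.6, 0.1]
gripper_width: 0.999
gripper_force: 0.0
```

>>> apply_moves(
  rows=[
    [1,[0,0,0],[0,0,-0.95]],
    [1,[0,0,0],[0,0,-0.95]],
    [1,[0,0,0],[0,0,-0.95]],
    [1,[0,0,0],[0,0,-0.95]],
    [1,[0,0,0],[0,0,-0.95]],
  ],
)

```text
time_s: 18.8
eef_pos: [551.1, -354.8, 206.5]
ee_rot: [-0.001, 0.944, 0.329, -0.0]
ft_force: [0.6, -0.5, -0.3]
gripper_width: 1.0
gripper_force: 0.0
```

>>> apply_moves(
  rows=[
    [1,[0,0,0],[0,0,-0.95]],
    [1,[0,0,0],[0,0,-0.95]],
    [1,[0,0,0],[0,0,-0.95]],
    [1,[0,0,0],[0,0,-0.95]],
    [1,[0,0,0],[0,0,-0.95]],
  ],
)

```text
time_s: 19.42
eef_pos: [551.1, -354.7, 206.5]
ee_rot: [-0.001, 0.865, 0.502, -0.0]
ft_force: [-0.6, -0.5, 1.0]
gripper_width: 0.996
gripper_force: 0.0
```

>>> apply_moves(
  rows=[
    [1,[0,0,0],[0,0,-0.95]],
    [1,[0,0,0],[0,0,-0.95]],
    [1,[0.94,-0.02,0.07],[0,0,0]],
    [1,[0.94,-0.02,0.07],[0,0,0]],
    [1,[0.94,-0.02,0.07],[0,0,0]],
  ],
)

```text
time_s: 20.05
eef_pos: [576.0, -286.6, 202.0]
ee_rot: [-0.0, 0.825, 0.565, 0.0]
ft_force: [0.2, 0.4, -0.6]
gripper_width: 1.007
gripper_force: 0.0
```

>>> apply_moves(
  rows=[
    [1,[0.94,-0.02,0.07],[0,0,0]],
    [1,[0.94,-0.02,0.07],[0,0,0]],
    [1,[0.94,-0.02,0.07],[0,0,0]],
    [1,[0.94,-0.02,0.07],[0,0,0]],
    [1,[0.94,-0.02,0.07],[0,0,0]],
  ],
)

```text
time_s: 20.68
eef_pos: [616.1, -176.7, 193.4]
ee_rot: [0.0, 0.825, 0.565, 0.0]
ft_force: [0.9, -0.5, -0.0]
gripper_width: 1.002
gripper_force: 0.0
```

>>> apply_moves(
  rows=[
    [1,[0.94,-0.02,0.07],[0,0,0]],
    [1,[0.94,-0.02,0.07],[0,0,0]],
    [1,[0.94,-0.02,0.07],[0,0,0]],
    [1,[0.94,-0.02,0.07],[0,0,0]],
    [1,[0,0,0],[0,0,0]],
  ],
)

```text
time_s: 21.3
eef_pos: [648.3, -87.8, 186.2]
ee_rot: [-0.0, 0.825, 0.566, -0.0]
ft_force: [-0.6, 0.2, -0.3]
gripper_width: 1.0
gripper_force: 0.0
```

Run:
```python
from h import *
from rig import bot
go((666.5,-46,185),(666.5,-46,43))
im=bot.get_image('top')['img'];cv2.imwrite('pics/top4.png',im)
H,S,V=cv2.split(cv2.cvtColor(im,cv2.COLOR_BGR2HSV))
for c,wh,_ in blobs((H>8)&(H<22)&(S>150)&(V>80),(460,250,525,310),60): print("large",c.round(1),wh,ray("top",c,115.5).round(1))
cv2.imwrite('pics/t4c.png',cv2.resize(im[160:310,320:530],None,fx=3.8,fy=3.8))
```

```text
t 21.3 p [648.3 -87.8 186.2] psi 1.203 tilt [-0.  0.] F [-0.6  0.2 -0.3] w 1.0 gf 0.0 q [-0.26  0.46  0.16  1.28  0.    1.68]
  shift 2 x [0.91, 0.04, 0.02]
  shift 6 x [0.0, 0.0, 0.95]
large [496.8 278.4] [18, 17, 234] [ 471.1 -350.6]
```

View pics/t4c.png

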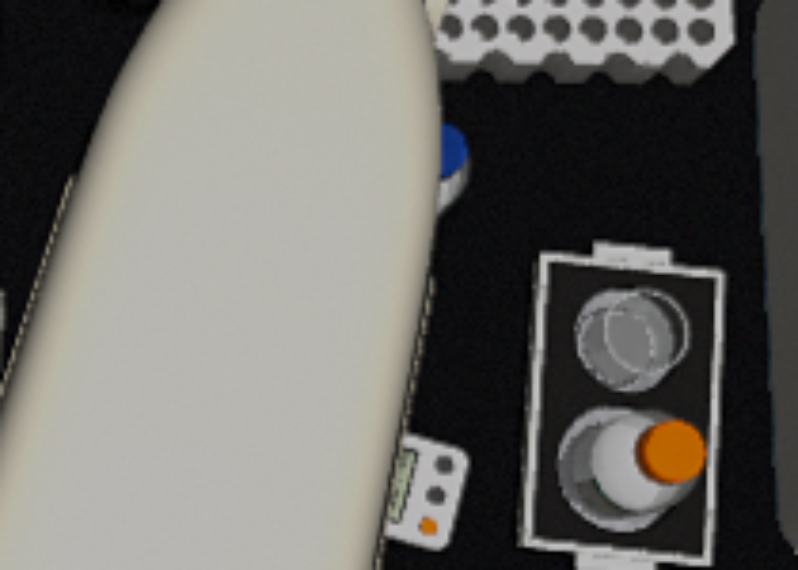

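>>> apply_moves(
  rows=[
    [1,[0.91,0.04,0.02],[0,0,0]],
    [1,[0.91,0.04,0.02],[0,0,0]],
    [1,[0,0,0.9],[0,0,0]],
    [1,[0,0,0.9],[0,0,0]],
    [1,[0,0,0],[0,0,0]],
  ],
)

```text
time_s: 21.98
eef_pos: [665.5, -47.1, 138.9]
ee_rot: [-0.001, 0.825, 0.565, -0.001]
ft_force: [-0.5, -0.5, 0.5]
gripper_width: 1.004
gripper_force: 0.0
```

```bash
python3 -c "
from h import *
go((666.5,-46,43))"
```

```text
t 22.0 p [665.5 -47.1 138.9] psi 1.201 tilt [-0.003  0.001] F [-0.5 -0.5  0.5] w 1.004 gf 0.0 q [-0.2   0.51  0.12  1.19  0.    1.74]
  shift 4 x [0.01, 0.0, 0.96]
```

>>> apply_moves(
  rows=[
    [1,[0.05,0,0.9],[0,0,0]],
    [1,[0,0,0.9],[0,0,0]],
    [1,[0,0,0.9],[0,0,0]],
    [1,[0,0,0.7],[0,0,0]],
    [1,[0,0,0.35],[0,0,0]],
  ],
)

```text
time_s: 22.6
eef_pos: [666.6, -46.8, 46.4]
ee_rot: [-0.0, 0.825, 0.565, -0.0]
ft_force: [0.2, -0.4, -0.6]
gripper_width: 0.998
gripper_force: 0.0
```

>>> apply_moves(
  rows=[
    [0.45,[0,0,0],[0,0,0]],
    [0.45,[0,0,0],[0,0,0]],
    [0.4,[0,0,0],[0,0,0]],
    [0.35,[0,0,0],[0,0,0]],
    [0.35,[0,0,0],[0,0,0]],
  ],
)

```text
time_s: 23.22
eef_pos: [666.8, -47.0, 48.1]
ee_rot: [0.0, 0.825, 0.565, 0.001]
ft_force: [-2.4, 1.0, 6.4]
gripper_width: 0.535
gripper_force: 51.4
```

>>> apply_moves(
  rows=[
    [0.35,[0,0,-0.3],[0,0,0]],
    [0.35,[0,0,-0.7],[0,0,0]],
    [0.35,[0,0,-1],[0,0,0]],
    [0.35,[0,0,-1],[0,0,0]],
    [0.35,[0,0,-1],[0,0,0]],
  ],
)

```text
time_s: 23.85
eef_pos: [666.6, -47.1, 148.8]
ee_rot: [0.0, 0.825, 0.565, 0.0]
ft_force: [0.6, -0.3, -3.6]
gripper_width: 0.538
gripper_force: 51.8
```

```bash
python3 -c "
from h import *
from rig import bot
go((666,-46,225),(459.4,427.5,225),(459.4,427.5,55))
print(ray('top',(200,90),140),ray('top',(318,90),140),ray('top',(318,240),140),ray('top',(195,300),60))"
```

```text
t 23.9 p [666.6 -47.1 148.8] psi 1.201 tilt [ 0.001 -0.   ] F [ 0.6 -0.3 -3.6] w 0.538 gf 51.8 q [-0.2   0.5   0.14  1.21 -0.    1.74]
  shift 4 x [0.01, -0.01, -0.76]
  shift 15 x [0.98, -0.97, -0.0]
  shift 7 x [0.0, 0.0, 0.97]
[890.13349849 322.12836736] [895.45247542  51.17561059] [545.45377173  44.44114089] [415.13457621 323.35697832]
```

>>> apply_moves(
  rows=[
    [0.35,[0,0,-1],[0,0,0]],
    [0.35,[0,0,-1],[0,0,0]],
    [0.35,[0,0,-1],[0,0,0]],
    [0.35,[0.25,-0.25,-0.05],[0,0,0]],
    [0.35,[0.6,-0.6,0],[0,0,0]],
  ],
)

```text
time_s: 24.48
eef_pos: [653.8, -19.1, 222.3]
ee_rot: [-0.0, 0.825, 0.565, -0.0]
ft_force: [-0.1, 0.4, -4.3]
gripper_width: 0.535
gripper_force: 51.8
```

>>> apply_moves(
  rows=[
    [0.35,[0.95,-0.95,0],[0,0,0]],
    [0.35,[0.95,-0.95,0],[0,0,0]],
    [0.35,[0.95,-0.95,0],[0,0,0]],
    [0.35,[0.95,-0.95,0],[0,0,0]],
    [0.35,[0.95,-0.95,0],[0,0,0]],
  ],
)

```text
time_s: 25.1
eef_pos: [584.6, 136.2, 221.9]
ee_rot: [-0.001, 0.825, 0.565, -0.001]
ft_force: [0.7, -1.1, -3.1]
gripper_width: 0.536
gripper_force: 51.8
```

>>> apply_moves(
  rows=[
    [0.35,[0.95,-0.95,0],[0,0,0]],
    [0.35,[0.95,-0.95,0],[0,0,0]],
    [0.35,[0.95,-0.95,0],[0,0,0]],
    [0.35,[0.95,-0.95,0],[0,0,0]],
    [0.35,[0.95,-0.95,0],[0,0,0]],
  ],
)

```text
time_s: 25.72
eef_pos: [516.5, 289.4, 221.9]
ee_rot: [-0.0, 0.825, 0.565, -0.001]
ft_force: [1.1, -0.3, -3.5]
gripper_width: 0.534
gripper_force: 51.8
```

>>> apply_moves(
  rows=[
    [0.35,[0.95,-0.95,0],[0,0,0]],
    [0.35,[0.95,-0.95,0],[0,0,0]],
    [0.35,[0.95,-0.95,0],[0,0,0]],
    [0.35,[0.5,-0.5,0],[0,0,0]],
    [0.35,[0,0,0],[0,0,0]],
  ],
)

```text
time_s: 26.35
eef_pos: [469.7, 397.1, 222.3]
ee_rot: [-0.0, 0.824, 0.566, -0.001]
ft_force: [-1.1, 0.4, -3.7]
gripper_width: 0.536
gripper_force: 51.9
```

```bash
python3 -c "
from h import *
go((459.4,427.5,224),(459.4,427.5,57.5))"
```

```text
t 26.4 p [469.7 397.1 222.3] psi 1.203 tilt [-0.001 -0.001] F [-1.1  0.4 -3.7] w 0.536 gf 51.9 q [ 0.57  0.38  0.13  1.32 -0.    2.5 ]
  shift 1 x [0.99, -0.82, -0.07]
  shift 7 x [0.0, 0.0, 0.95]
```

>>> apply_moves(
  rows=[
    [0.35,[0.5,-0.41,0],[0,0,0]],
    [0.35,[0.49,-0.41,0],[0,0,0]],
    [0.35,[0,0,0.9],[0,0,0]],
    [0.35,[0,0,0.9],[0,0,0]],
    [0.35,[0,0,0.9],[0,0,0]],
  ],
)

```text
time_s: 26.98
eef_pos: [460.9, 427.1, 154.8]
ee_rot: [-0.0, 0.825, 0.565, 0.0]
ft_force: [-0.5, 0.5, -3.3]
gripper_width: 0.533
gripper_force: 51.9
```

>>> apply_moves(
  rows=[
    [0.35,[0,0,0.9],[0,0,0]],
    [0.35,[0,0,0.9],[0,0,0]],
    [0.35,[0,0,0],[0,0,0]],
  ],
)

```text
time_s: 27.35
eef_pos: [460.1, 426.4, 108.9]
ee_rot: [0.0, 0.825, 0.565, -0.002]
ft_force: [-0.1, -0.3, -4.0]
gripper_width: 0.533
gripper_force: 52.1
```

```bash
python3 -c "
from h import *
go((459.4,427.5,112),(459.4,427.5,56))"
```

```text
t 27.4 p [460.1 426.4 108.9] psi 1.201 tilt [-0.003 -0.002] F [-0.1 -0.3 -4. ] w 0.533 gf 52.1 q [ 0.61  0.46 -0.04  1.07  0.    2.55]
  shift 1 x [0.03, -0.04, -0.12]
  shift 3 x [0.0, 0.0, 0.75]
```

>>> apply_moves(
  rows=[
    [0.35,[0.03,-0.04,0.6],[0,0,0]],
    [0.35,[0,0,0.6],[0,0,0]],
    [0.35,[0,0,0.5],[0,0,0]],
    [0.35,[0,0,0.25],[0,0,0]],
    [0.35,[0,0,0],[0,0,0]],
  ],
)

```text
time_s: 27.98
eef_pos: [460.1, 427.6, 61.3]
ee_rot: [0.0, 0.825, 0.565, -0.0]
ft_force: [-0.1, 0.2, -3.5]
gripper_width: 0.531
gripper_force: 52.2
```

>>> apply_moves(
  rows=[
    [0.35,[0,0,0.08],[0,0,0]],
    [0.35,[0,0,0],[0,0,0]],
  ],
)

```text
time_s: 28.22
eef_pos: [460.4, 427.8, 60.0]
ee_rot: [-0.0, 0.825, 0.565, 0.0]
ft_force: [-0.7, -0.6, -3.5]
gripper_width: 0.536
gripper_force: 52.2
```

>>> apply_moves(
  rows=[
    [0.35,[0,0,0.1],[0,0,0]],
    [0.35,[0,0,0],[0,0,0]],
  ],
)

```text
time_s: 28.48
eef_pos: [460.2, 427.6, 57.2]
ee_rot: [-0.0, 0.825, 0.565, -0.0]
ft_force: [0.1, -0.5, -3.3]
gripper_width: 0.531
gripper_force: 52.2
```

>>> apply_moves(
  rows=[
    [0.35,[0,0,0.06],[0,0,0]],
    [0.35,[0,0,0],[0,0,0]],
  ],
)

```text
time_s: 28.72
eef_pos: [460.3, 427.8, 56.2]
ee_rot: [-0.0, 0.825, 0.565, 0.0]
ft_force: [-0.8, -1.0, 0.8]
gripper_width: 0.537
gripper_force: 52.5
```

>>> apply_moves(
  rows=[
    [0.75,[0,0,0],[0,0,0]],
    [0.75,[0,0,0],[0,0,0]],
    [0.8,[0,0,-0.5],[0,0,0]],
    [0.8,[0,0,-1],[0,0,0]],
    [0.8,[0,0,-1],[0,0,0]],
  ],
  grip_force=30,
)

```text
time_s: 29.35
eef_pos: [460.3, 427.8, 119.8]
ee_rot: [-0.0, 0.825, 0.565, 0.0]
ft_force: [-0.2, 0.2, -0.1]
gripper_width: 0.8
gripper_force: 0.0
```

>>> apply_moves(
  rows=[
    [1,[0,0,-1],[0,0,0]],
    [1,[0,0,-1],[0,0,0]],
    [1,[0,0,-1],[0,0,0]],
    [1,[0,0,-1],[0,0,0]],
    [1,[0,0,0],[0,0,0]],
  ],
)

```text
time_s: 29.98
eef_pos: [460.9, 428.2, 221.1]
ee_rot: [-0.0, 0.825, 0.565, 0.002]
ft_force: [-0.4, 0.2, -0.1]
gripper_width: 1.001
gripper_force: 0.0
```

```bash
python3 -c "
from h import *
go((455.5,-218,215,2.865),(455.5,-218,30))"
```

```text
t 30.0 p [460.9 428.2 221.1] psi 1.201 tilt [0.004 0.003] F [-0.4  0.2 -0.1] w 1.001 gf 0.0 q [ 0.62  0.4   0.16  1.32 -0.    2.56]
  turn 21 x wz=-0.99
  shift 25 x [-0.27, -1.0, 0.01]
  shift 8 x [0.0, 0.0, 0.92]
```

>>> apply_moves(
  rows=[
    [1,[0,0,0],[0,0,-0.99]],
    [1,[0,0,0],[0,0,-0.99]],
    [1,[0,0,0],[0,0,-0.99]],
    [1,[0,0,0],[0,0,-0.99]],
    [1,[0,0,0],[0,0,-0.99]],
  ],
)

```text
time_s: 30.6
eef_pos: [460.0, 427.5, 217.7]
ee_rot: [-0.0, 0.697, 0.717, -0.0]
ft_force: [-0.1, -0.5, -0.4]
gripper_width: 1.001
gripper_force: 0.0
```

>>> apply_moves(
  rows=[
    [1,[0,0,0],[0,0,-0.99]],
    [1,[0,0,0],[0,0,-0.99]],
    [1,[0,0,0],[0,0,-0.99]],
    [1,[0,0,0],[0,0,-0.99]],
    [1,[0,0,0],[0,0,-0.99]],
  ],
)

```text
time_s: 31.22
eef_pos: [460.0, 427.5, 217.7]
ee_rot: [-0.0, 0.542, 0.84, -0.0]
ft_force: [-0.3, -0.3, -0.5]
gripper_width: 1.002
gripper_force: 0.0
```

>>> apply_moves(
  rows=[
    [1,[0,0,0],[0,0,-0.99]],
    [1,[0,0,0],[0,0,-0.99]],
    [1,[0,0,0],[0,0,-0.99]],
    [1,[0,0,0],[0,0,-0.99]],
    [1,[0,0,0],[0,0,-0.99]],
  ],
)

```text
time_s: 31.85
eef_pos: [460.0, 427.5, 217.7]
ee_rot: [-0.0, 0.366, 0.93, -0.0]
ft_force: [-0.0, 0.2, 0.1]
gripper_width: 1.001
gripper_force: 0.0
```

>>> apply_moves(
  rows=[
    [1,[0,0,0],[0,0,-0.99]],
    [1,[0,0,0],[0,0,-0.99]],
    [1,[0,0,0],[0,0,-0.99]],
    [1,[0,0,0],[0,0,-0.99]],
    [1,[0,0,0],[0,0,-0.99]],
  ],
)

```text
time_s: 32.48
eef_pos: [460.0, 427.5, 217.7]
ee_rot: [-0.0, 0.176, 0.984, -0.0]
ft_force: [0.2, 0.2, 0.1]
gripper_width: 1.001
gripper_force: 0.0
```

>>> apply_moves(
  rows=[
    [1,[0,0,0],[0,0,-0.99]],
    [1,[-0.27,-1,0],[0,0,0]],
    [1,[-0.27,-1,0],[0,0,0]],
    [1,[-0.27,-1,0],[0,0,0]],
    [1,[-0.27,-1,0],[0,0,0]],
  ],
)

```text
time_s: 33.1
eef_pos: [458.4, 323.2, 217.7]
ee_rot: [-0.0, 0.138, 0.99, -0.0]
ft_force: [0.6, -0.2, -0.3]
gripper_width: 1.002
gripper_force: 0.0
```

>>> apply_moves(
  rows=[
    [1,[-0.27,-1,0],[0,0,0]],
    [1,[-0.27,-1,0],[0,0,0]],
    [1,[-0.27,-1,0],[0,0,0]],
    [1,[-0.27,-1,0],[0,0,0]],
    [1,[-0.27,-1,0],[0,0,0]],
  ],
)

```text
time_s: 33.72
eef_pos: [456.6, 193.8, 217.8]
ee_rot: [-0.0, 0.138, 0.99, -0.0]
ft_force: [0.6, -0.3, 0.0]
gripper_width: 0.997
gripper_force: 0.0
```

>>> apply_moves(
  rows=[
    [1,[-0.27,-1,0],[0,0,0]],
    [1,[-0.27,-1,0],[0,0,0]],
    [1,[-0.27,-1,0],[0,0,0]],
    [1,[-0.27,-1,0],[0,0,0]],
    [1,[-0.27,-1,0],[0,0,0]],
  ],
)

```text
time_s: 34.35
eef_pos: [454.8, 64.4, 217.9]
ee_rot: [-0.0, 0.138, 0.99, -0.0]
ft_force: [0.3, -0.5, 0.6]
gripper_width: 0.999
gripper_force: 0.0
```

>>> apply_moves(
  rows=[
    [1,[-0.27,-1,0],[0,0,0]],
    [1,[-0.27,-1,0],[0,0,0]],
    [1,[-0.27,-1,0],[0,0,0]],
    [1,[-0.27,-1,0],[0,0,0]],
    [1,[-0.27,-1,0],[0,0,0]],
  ],
)

```text
time_s: 34.98
eef_pos: [453.0, -65.0, 217.9]
ee_rot: [-0.0, 0.138, 0.99, 0.0]
ft_force: [1.2, 0.1, 0.7]
gripper_width: 0.999
gripper_force: 0.0
```

>>> apply_moves(
  rows=[
    [1,[-0.27,-1,0],[0,0,0]],
    [1,[-0.27,-1,0],[0,0,0]],
    [1,[-0.27,-1,0],[0,0,0]],
    [1,[-0.27,-1,0],[0,0,0]],
    [1,[0,0,0],[0,0,0]],
  ],
)

```text
time_s: 35.6
eef_pos: [451.6, -168.9, 217.7]
ee_rot: [-0.0, 0.139, 0.99, 0.0]
ft_force: [-0.2, 0.7, 0.3]
gripper_width: 1.004
gripper_force: 0.0
```

Run:
```python
from h import *
from rig import bot
go((455.5,-218,215,2.865),(455.5,-218,100))
im=bot.get_image('top')['img']; cv2.imwrite('pics/top5.png',im)
H,S,V=cv2.split(cv2.cvtColor(im,cv2.COLOR_BGR2HSV))
for c,wh,_ in blobs(((H<8)|(H>172))&(S>150)&(V>80),(125,250,195,310),25): print("small",c.round(1),wh,ray("top",c,90).round(1))
a=cv2.resize(im[210:330,100:260],None,fx=4,fy=4); cv2.imwrite('pics/t5c.png',a)
```

```text
t 35.6 p [ 451.6 -168.9  217.7] psi 2.862 tilt [-0.001  0.   ] F [-0.2  0.7  0.3] w 1.004 gf 0.0 q [-0.53  0.16 -0.2   1.22 -0.   -0.25]
  turn 1 x wz=-0.04
  shift 2 x [-0.34, -0.92, 0.05]
  shift 5 x [0.0, 0.0, 0.92]
small [145.6 277.3] [14, 13, 134] [462.  430.1]
```

View pics/t5c.png

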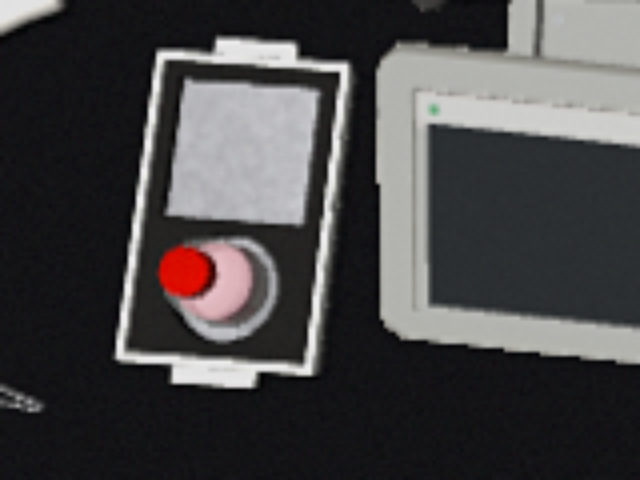

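>>> apply_moves(
  rows=[
    [1,[-0.34,-0.92,0.1],[0,0,-0.04]],
    [1,[-0.34,-0.92,0],[0,0,0]],
    [1,[0,0,0.9],[0,0,0]],
    [1,[0,0,0.9],[0,0,0]],
    [1,[0,0,0.9],[0,0,0]],
  ],
)

```text
time_s: 36.28
eef_pos: [455.7, -215.6, 147.5]
ee_rot: [-0.0, 0.136, 0.991, 0.0]
ft_force: [0.6, 0.2, 0.6]
gripper_width: 1.002
gripper_force: 0.0
```

>>> apply_moves(
  rows=[
    [1,[0,0,0.9],[0,0,0]],
    [1,[0,0,0.9],[0,0,0]],
    [1,[0,0,0.9],[0,0,0]],
    [1,[0,0,0.9],[0,0,0]],
    [1,[0,0,0],[0,0,0]],
  ],
)

```text
time_s: 36.9
eef_pos: [454.9, -215.1, 57.1]
ee_rot: [-0.001, 0.136, 0.991, 0.001]
ft_force: [-0.2, -0.1, 0.7]
gripper_width: 0.999
gripper_force: 0.0
```

Run:
```python
from h import *
go((455.5,-218,55,2.865),(455.5,-218,24))
```

```text
t 36.9 p [ 454.9 -215.1   57.1] psi 2.868 tilt [-0.003  0.002] F [-0.2 -0.1  0.7] w 0.999 gf 0.0 q [-0.61  0.32 -0.42  0.83  0.   -0.34]
  turn 1 x wz=0.04
  shift 1 x [-0.05, -0.1, 0.08]
  shift 2 x [0.0, 0.0, 0.62]
```

>>> apply_moves(
  rows=[
    [1,[-0.05,-0.1,0.5],[0,0,0]],
    [1,[0,0,0.5],[0,0,0]],
    [1,[0,0,0.3],[0,0,0]],
    [1,[0,0,0],[0,0,0]],
  ],
)

```text
time_s: 37.4
eef_pos: [456.0, -219.2, 25.2]
ee_rot: [-0.001, 0.137, 0.991, 0.0]
ft_force: [-0.2, -0.2, -0.0]
gripper_width: 0.999
gripper_force: 0.0
```

>>> apply_moves(
  rows=[
    [0.75,[0,0,0],[0,0,0]],
    [0.6,[0,0,0],[0,0,0]],
    [0.6,[0,0,0],[0,0,0]],
    [0.6,[0,0,0],[0,0,0]],
  ],
)

```text
time_s: 37.9
eef_pos: [456.5, -219.6, 26.5]
ee_rot: [0.0, 0.137, 0.991, -0.0]
ft_force: [-1.2, 0.9, 6.4]
gripper_width: 0.709
gripper_force: 31.7
```

>>> apply_moves(
  rows=[
    [0.6,[0,0,-0.3],[0,0,0]],
    [0.6,[0,0,-0.7],[0,0,0]],
    [0.6,[0,0,-1],[0,0,0]],
    [0.6,[0,0,-1],[0,0,0]],
    [0.6,[0,0,0],[0,0,0]],
  ],
)

```text
time_s: 38.52
eef_pos: [457.2, -220.1, 102.8]
ee_rot: [0.002, 0.137, 0.991, -0.001]
ft_force: [0.6, -0.7, -0.8]
gripper_width: 0.706
gripper_force: 32.7
```

Run:
```python
from h import *
from rig import bot
go((455,-218,210),(541,423,210,3.087),(541,423,60))
im=bot.get_image('scene')['img']; cv2.imwrite('pics/s6.png',im)
im=bot.get_image('top')['img']; cv2.imwrite('pics/top6.png',im); cv2.imwrite('pics/t6c.png',cv2.resize(im[180:330,340:540],None,fx=4,fy=4))
```

```text
t 38.5 p [ 457.2 -220.1  102.8] psi 2.867 tilt [ 0.003 -0.002] F [ 0.6 -0.7 -0.8] w 0.706 gf 32.7 q [-0.61  0.28 -0.35  0.94  0.   -0.34]
  shift 5 x [0.02, 0.01, -0.86]
  turn 3 x wz=-0.92
  shift 26 x [-0.08, 0.99, -0.0]
  shift 6 x [0.0, 0.0, 1.0]
```

View pics/t6c.png

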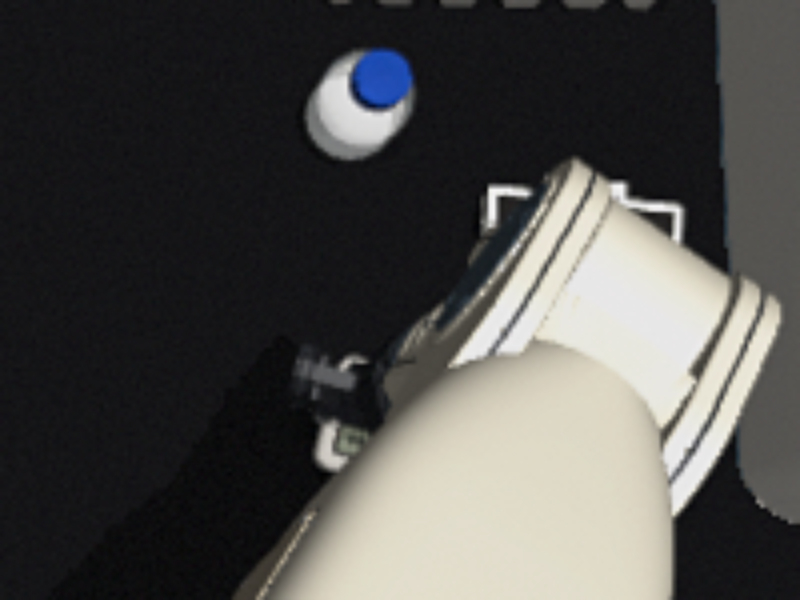

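>>> apply_moves(
  rows=[
    [0.6,[0,0,-0.86],[0,0,0]],
    [0.6,[0,0,-0.86],[0,0,0]],
    [0.6,[0,0,-0.86],[0,0,0]],
    [0.6,[0,0,-0.86],[0,0,0]],
    [0.6,[0,0,-0.86],[0,0,0]],
  ],
)

```text
time_s: 39.25
eef_pos: [455.9, -219.2, 207.8]
ee_rot: [-0.001, 0.137, 0.991, 0.0]
ft_force: [0.1, -0.3, -0.1]
gripper_width: 0.71
gripper_force: 32.8
```

>>> apply_moves(
  rows=[
    [0.6,[0,0,0],[0,0,-0.92]],
    [0.6,[0,0,0],[0,0,-0.92]],
    [0.6,[0,0,0],[0,0,-0.92]],
    [0.6,[-0.04,0.5,0],[0,0,0]],
    [0.6,[-0.08,0.99,0],[0,0,0]],
  ],
)

```text
time_s: 39.88
eef_pos: [461.1, -181.8, 207.4]
ee_rot: [-0.001, 0.028, 1.0, 0.0]
ft_force: [-1.0, 0.2, -0.4]
gripper_width: 0.712
gripper_force: 32.8
```

>>> apply_moves(
  rows=[
    [0.6,[-0.08,0.99,0],[0,0,0]],
    [0.6,[-0.08,0.99,0],[0,0,0]],
    [0.6,[-0.08,0.99,0],[0,0,0]],
    [0.6,[-0.08,0.99,0],[0,0,0]],
    [0.6,[-0.08,0.99,0],[0,0,0]],
  ],
)

```text
time_s: 40.5
eef_pos: [477.6, -57.8, 207.7]
ee_rot: [-0.001, 0.028, 1.0, 0.0]
ft_force: [0.1, 0.3, -1.4]
gripper_width: 0.705
gripper_force: 32.8
```

>>> apply_moves(
  rows=[
    [0.6,[-0.08,0.99,0],[0,0,0]],
    [0.6,[-0.08,0.99,0],[0,0,0]],
    [0.6,[-0.08,0.99,0],[0,0,0]],
    [0.6,[-0.08,0.99,0],[0,0,0]],
    [0.6,[-0.08,0.99,0],[0,0,0]],
  ],
)

```text
time_s: 41.12
eef_pos: [494.0, 65.2, 207.7]
ee_rot: [-0.001, 0.028, 1.0, 0.0]
ft_force: [0.6, -0.6, -0.9]
gripper_width: 0.703
gripper_force: 32.8
```

>>> apply_moves(
  rows=[
    [0.6,[-0.08,0.99,0],[0,0,0]],
    [0.6,[-0.08,0.99,0],[0,0,0]],
    [0.6,[-0.08,0.99,0],[0,0,0]],
    [0.6,[-0.08,0.99,0],[0,0,0]],
    [0.6,[-0.08,0.99,0],[0,0,0]],
  ],
)

```text
time_s: 41.75
eef_pos: [510.5, 188.1, 207.6]
ee_rot: [-0.001, 0.028, 1.0, -0.0]
ft_force: [-0.3, -0.3, -0.9]
gripper_width: 0.709
gripper_force: 32.8
```

>>> apply_moves(
  rows=[
    [0.6,[-0.08,0.99,0],[0,0,0]],
    [0.6,[-0.08,0.99,0],[0,0,0]],
    [0.6,[-0.08,0.99,0],[0,0,0]],
    [0.6,[-0.08,0.99,0],[0,0,0]],
    [0.6,[-0.08,0.99,0],[0,0,0]],
  ],
)

```text
time_s: 42.38
eef_pos: [527.0, 311.1, 207.5]
ee_rot: [-0.001, 0.028, 1.0, -0.0]
ft_force: [-0.2, -0.6, -0.1]
gripper_width: 0.712
gripper_force: 32.8
```

>>> apply_moves(
  rows=[
    [0.6,[-0.08,0.99,0],[0,0,0]],
    [0.6,[-0.08,0.99,0],[0,0,0]],
    [0.6,[-0.08,0.99,0],[0,0,0]],
    [0.6,[-0.08,0.99,0],[0,0,0]],
    [0.6,[0,0,0],[0,0,0]],
  ],
)

```text
time_s: 43.0
eef_pos: [540.1, 410.0, 206.9]
ee_rot: [-0.001, 0.027, 1.0, -0.0]
ft_force: [-0.1, -0.4, -0.1]
gripper_width: 0.707
gripper_force: 32.8
```

Run:
```python
from h import *
go((541,423,210,3.087),(541,423,60))
```

```text
t 43.0 p [540.1 410.  206.9] psi 3.088 tilt [-0.002 -0.001] F [-0.1 -0.4 -0.1] w 0.707 gf 32.8 q [0.53 0.5  0.28 1.35 0.   0.58]
  turn 1 x wz=0.02
  shift 1 x [-0.01, 0.52, -0.12]
  shift 6 x [0.0, 0.0, 1.0]
```

>>> apply_moves(
  rows=[
    [0.6,[0,0.52,0],[0,0,0]],
    [0.6,[0,0,1],[0,0,0]],
    [0.6,[0,0,1],[0,0,0]],
    [0.6,[0,0,1],[0,0,0]],
    [0.6,[0,0,1],[0,0,0]],
  ],
)

```text
time_s: 43.62
eef_pos: [541.6, 421.1, 107.6]
ee_rot: [-0.0, 0.027, 1.0, 0.0]
ft_force: [0.1, 0.2, -0.5]
gripper_width: 0.709
gripper_force: 32.8
```

>>> apply_moves(
  rows=[
    [0.6,[0,0,1],[0,0,0]],
    [0.6,[0,0,0.5],[0,0,0]],
    [0.6,[0,0,0],[0,0,0]],
  ],
)

```text
time_s: 44.0
eef_pos: [541.4, 420.9, 70.2]
ee_rot: [-0.001, 0.027, 1.0, -0.0]
ft_force: [-0.6, -0.0, -1.1]
gripper_width: 0.711
gripper_force: 32.8
```

Run:
```python
from h import *
from rig import bot
go((541,423,60),(541,423,44.5))
im=bot.get_image('top')['img']; cv2.imwrite('pics/t7c.png',cv2.resize(im[200:320,90:250],None,fx=4,fy=4))
```

```text
t 44.0 p [541.4 420.9  70.2] psi 3.087 tilt [-0.001 -0.001] F [-0.6 -0.  -1.1] w 0.711 gf 32.8 q [0.54 0.58 0.07 1.06 0.   0.59]
  shift 1 x [0.02, 0.08, 0.41]
  shift 1 x [0.0, 0.0, 0.62]
```

View pics/t7c.png

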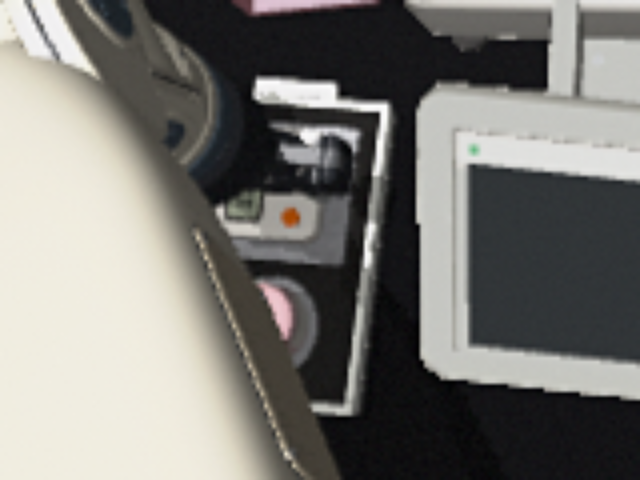

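>>> apply_moves(
  rows=[
    [0.6,[0,0.08,0.5],[0,0,0]],
    [0.6,[0,0,0.3],[0,0,0]],
    [0.6,[0,0,0.1],[0,0,0]],
    [0.6,[0,0,0],[0,0,0]],
  ],
)

```text
time_s: 44.55
eef_pos: [541.8, 423.1, 48.1]
ee_rot: [-0.0, 0.027, 1.0, -0.0]
ft_force: [-0.0, 0.4, -1.1]
gripper_width: 0.706
gripper_force: 32.8
```

>>> apply_moves(
  rows=[
    [0.6,[0,0,0.06],[0,0,0]],
    [0.6,[0,0,0],[0,0,0]],
  ],
)

```text
time_s: 44.8
eef_pos: [541.9, 423.2, 46.9]
ee_rot: [0.0, 0.027, 1.0, 0.0]
ft_force: [0.1, 1.1, -0.2]
gripper_width: 0.711
gripper_force: 32.8
```

>>> apply_moves(
  rows=[
    [0.6,[0,0,0.08],[0,0,0]],
    [0.6,[0,0,0],[0,0,0]],
  ],
)

```text
time_s: 45.05
eef_pos: [541.8, 423.1, 44.7]
ee_rot: [-0.0, 0.027, 1.0, -0.0]
ft_force: [0.1, 0.2, 0.4]
gripper_width: 0.708
gripper_force: 32.8
```

>>> apply_moves(
  rows=[
    [0.6,[0,0,0.06],[0,0,0]],
    [0.6,[0,0,0],[0,0,0]],
  ],
)

```text
time_s: 45.3
eef_pos: [541.9, 423.2, 43.6]
ee_rot: [0.0, 0.027, 1.0, 0.0]
ft_force: [-0.8, -0.0, 1.6]
gripper_width: 0.709
gripper_force: 33.2
```

Near contact (about 1 mm or less to drop); release and rise, then move aside to look.

>>> apply_moves(
  rows=[
    [0.85,[0,0,0],[0,0,0]],
    [0.85,[0,0,0],[0,0,0]],
    [0.9,[0,0,-0.4],[0,0,0]],
    [0.9,[0,0,-1],[0,0,0]],
    [0.9,[0,0,-1],[0,0,0]],
  ],
)

```text
time_s: 45.92
eef_pos: [541.9, 423.2, 104.5]
ee_rot: [0.0, 0.027, 1.0, 0.0]
ft_force: [0.2, -0.8, 0.3]
gripper_width: 0.9
gripper_force: 0.0
```

>>> apply_moves(
  rows=[
    [1,[0,0,-1],[0,0,0]],
    [1,[0,0,-1],[0,0,0]],
    [1,[0,0,-1],[0,0,0]],
    [1,[0,0,-1],[0,0,0]],
    [1,[0,0,-0.8],[0,0,0]],
  ],
)

```text
time_s: 46.55
eef_pos: [541.9, 423.2, 225.3]
ee_rot: [0.001, 0.027, 1.0, 0.0]
ft_force: [0.1, 0.7, -0.7]
gripper_width: 1.003
gripper_force: 0.0
```

>>> apply_moves(
  rows=[
    [1,[0,-1,0],[0,0,0]],
    [1,[0,-1,0],[0,0,0]],
    [1,[0,-1,0],[0,0,0]],
    [1,[0,-1,0],[0,0,0]],
    [1,[0,-1,0],[0,0,0]],
  ],
)

```text
time_s: 47.18
eef_pos: [535.1, 297.4, 224.0]
ee_rot: [0.0, 0.027, 1.0, 0.0]
ft_force: [-0.0, 0.3, 0.6]
gripper_width: 0.999
gripper_force: 0.0
```

>>> apply_moves(
  rows=[
    [1,[0,-1,0],[0,0,0]],
    [1,[0,-1,0],[0,0,0]],
    [1,[0,-1,0],[0,0,0]],
    [1,[0,-1,0],[0,0,0]],
    [1,[0,-1,0],[0,0,0]],
  ],
)

```text
time_s: 47.8
eef_pos: [528.3, 172.3, 223.7]
ee_rot: [0.0, 0.027, 1.0, 0.0]
ft_force: [1.1, 0.3, 0.5]
gripper_width: 1.0
gripper_force: 0.0
```

>>> apply_moves(
  rows=[
    [1,[0,-1,0],[0,0,0]],
    [1,[0,-1,0],[0,0,0]],
    [1,[0,-1,0],[0,0,0]],
    [1,[0,0,0],[0,0,0]],
    [1,[0,0,0],[0,0,0]],
  ],
)

```text
time_s: 48.42
eef_pos: [524.5, 98.7, 223.6]
ee_rot: [0.0, 0.027, 1.0, 0.0]
ft_force: [0.0, 0.2, -0.0]
gripper_width: 1.001
gripper_force: 0.0
```

Run:
```python
from h import *
from rig import bot
go()
im=bot.get_image('top')['img']; cv2.imwrite('pics/top8.png',im)
a=[cv2.resize(im[y:y+100,x:x+100],(400,400)) for x,y in ((110,215),(430,190))]
cv2.imwrite('pics/t8c.png',np.hstack(a))
H,S,V=cv2.split(cv2.cvtColor(im,cv2.COLOR_BGR2HSV))
for n,m,r,z in (("middle",(H>100)&(H<125),(412,187,450,225),95.5),("small",(H<8)|(H>172),(125,250,195,310),90),("large",(H>8)&(H<22),(460,250,525,310),115.5)):
    for c,wh,_ in blobs(m&(S>150)&(V>80),r,60): print(n,c.round(1),wh,ray("top",c,z).round(1))
```

```text
t 48.4 p [524.5  98.7 223.6] psi 3.088 tilt [0. 0.] F [ 0.   0.2 -0. ] w 1.001 gf 0.0 q [ 0.03  0.24 -0.07  1.26  0.    0.08]
middle [435.2 198.9] [15, 15, 165] [ 654.2 -223. ]
small [145.6 277.3] [14, 13, 134] [462.  430.1]
large [496.6 278.5] [18, 17, 242] [ 471.  -350.3]
```

View pics/t8c.png

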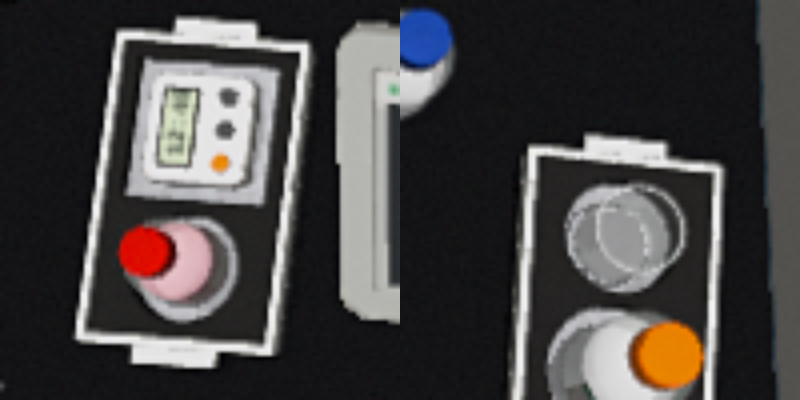

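```bash
python3 -c "
from rig import bot
print(bot.job_done())"
```

```text
the job is handed in; nothing more can be done
None
```

I handed the job in at about 48 s. The last top view shows all four pieces standing in their own cut-outs, released, with the middle bottle where it started; no verdict came back on hand-in.

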